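# Make up the transmit and receive kits

## Task

Make up the two field kits: the one-antenna transmitter and the grey block battery go in the nearly square tub, the two-antenna receiver and the twin-cell pack in the oblong tub; in each tub the radio goes in the wide compartment and the battery in the slim one. Set each thing down right side up and flat on the tub's floor, not leaning on a wall or rib, without dropping it, and let go of it. Leave the filter box and the key fob where they lie.

Things in the scene. Friction and masses are not known exactly. Their poses are not given: they have to be found in the camera images.
- square_tub: Green tub, nearly square: 206 (x) by 220 mm (y), inside 200 by 214 mm, 28 mm high, walls and floor 3 mm, fixed. A rib along x at y = -10 mm (4 mm thick, 8 mm above the tub floor) parts it into a wide compartment (inside y = -8 to +107 mm) and a slim one (y = -107 to -12 mm), each the full inside length in x. Origin: centre of the underside, z up; inner floor at z = 3 mm.
- oblong_tub: Green tub, oblong: 144 (x) by 220 mm (y), inside 138 by 214 mm, 28 mm high, walls and floor 3 mm, fixed. A rib along x at y = -10 mm (4 mm thick, 8 mm above the tub floor) parts it into a wide compartment (inside y = -8 to +107 mm) and a slim one (y = -107 to -12 mm), each the full inside length in x. Origin: centre of the underside, z up; inner floor at z = 3 mm.
- transmitter: Radio transmitter: black box 62 mm (x) by 40 mm (y) by 26 mm high with ONE short antenna, about 10 mm thick, lying straight out of the middle of its +x end to x = +81 mm (112 mm long overall), 14 mm above its underside. Origin: centre of the box's underside, z up. About 120 g. Lies flat on the board at the start.
- receiver: Radio receiver: the same black box, 62 mm (x) by 40 mm (y) by 26 mm high, with TWO such antennas side by side (y = -13 and +13 mm) out of its +x end to x = +81 mm. Origin: centre of the box's underside, z up. About 120 g. Lies flat on the board at the start.
- block_battery: Block battery: plain grey block 54 mm (x) by 34 mm (y) by 26 mm high with two small steel studs out of its +x end to x = +32 mm. Origin: centre of the block's underside, z up. About 110 g. Lies flat on the board at the start.
- twin_pack: Twin-cell pack: black holder 76 mm (x) by 46 mm (y) by 20 mm high, with two bare metal cells lying side by side along x, rising to 25 mm. Origin: centre of the holder's underside, z up; grip it by the holder's sides. About 160 g. Lies flat on the board at the start.
- filter_box: Filter box: bare aluminium box 58 mm (x) by 42 mm (y) by 26 mm high with a stubby brass socket at each end (80 mm overall), no antenna. Belongs to neither kit. Origin: centre of the underside, z up. Lies flat on the board at the start.
- key_fob: Key fob: small flat black remote, 62 mm (x, -32 to +30) by 40 mm (y) by 13 mm high, with a thin key ring at its +x end to x = +50 mm. Belongs to neither kit. Origin: on the underside, in the middle of y, z up. Lies flat on the board at the start.
Not all that is in view belongs to the job. What is shaped like the twin_pack but green is not meant. Leave any green look-alike of the receiver alone.

How it is judged (in metres and radians):
At the end, for the whole second after the job is handed in: Each of the four things has its origin inside its own compartment, underside at most 7 mm above the tub's underside (floor at 3 mm), tilt under 0.1 rad, free of the fingers, slower than 20 mm/s; filter box and key fob within 30 mm of their start (x of transmitter in the frame of square_tub between -0.1 and 0.1 m and y of transmitter in the frame of square_tub between -0.008 and 0.107 m and z of each of transmitter, block_battery in the frame of square_tub below 0.007 m and angle between each of transmitter, block_battery, receiver, twin_pack's own z axis and vertical below 0.1 rad and contact force between the fingers and transmitter below 0.1 N and linear speed of each of transmitter, block_battery, receiver, twin_pack below 0.02 m/s and x of block_battery in the frame of square_tub between -0.1 and 0.1 m and y of block_battery in the frame of square_tub between -0.107 and -0.012 m and contact force between the fingers and block_battery below 0.1 N and x of receiver in the frame of oblong_tub between -0.069 and 0.069 m and y of receiver in the frame of oblong_tub between -0.008 and 0.107 m and z of each of receiver, twin_pack in the frame of oblong_tub below 0.007 m and contact force between the fingers and receiver below 0.1 N and x of twin_pack in the frame of oblong_tub between -0.069 and 0.069 m and y of twin_pack in the frame of oblong_tub between -0.107 and -0.012 m and contact force between the fingers and twin_pack below 0.1 N and distance of each of filter_box, key_fob from where it was at the start of the episode below 0.03 m); the robot touches nothing.
It fails at once if the filter box or the key fob is moved more than 30 mm (distance of any of filter_box, key_fob from where it was at the start of the episode above 0.03 m).
It fails at once if a radio or battery is dropped (falls free of the fingers faster than 0.8 m/s, from about 35 mm) ((linear speed of transmitter above 0.8 m/s and contact force between the fingers and transmitter below 0.05 N) or (linear speed of receiver above 0.8 m/s and contact force between the fingers and receiver below 0.05 N) or (linear speed of block_battery above 0.8 m/s and contact force between the fingers and block_battery below 0.05 N) or (linear speed of twin_pack above 0.8 m/s and contact force between the fingers and twin_pack below 0.05 N)).
It also fails if it takes over 136 s, if anything falls off the work surface, if the arm or the gripper's body presses on something with over 40 N, if the wrist force passes 120 N, or if a joint passes its speed limit or range.

## Robot

A 6-joint arm with a two-finger parallel gripper is mounted at the origin on the work surface. World frame = base frame: x ahead of the robot, y to its left, z up, the work surface at z = 0. Lengths are in m, angles in degrees, forces in N, time in s.
With the tool pointing down it reaches from about 0.325 to 0.875 m from the base axis. Payload 4.4 kg.
Tool frame: the origin (TCP) lies midway between the tips of the shut fingers; the grasp point (between the pads) lies 19 mm behind it (grip_depth is the distance from the TCP to the grasp point, in m); z points along the fingers, x is the direction in which the jaws open and shut, and the axes are right-handed (so a half turn about z gives the same grasp; the last joint's range is limited). The gripper opens to 85 mm and grips with 20 to 120 N. Pads are 22 mm wide; open, the fingers measure 114 mm over their backs; the gripper's body (76 mm by 85 mm) begins 54 mm behind the grasp point. The pads swing forward as they close: fully open they stand 13 mm farther back than shut.
Start: joints at [-81.102, 11.837, 88.321, -0, 79.842, -8.623], TCP at [0.173, -0.548, 0.231] pointing down, gripper open.
Joint ranges: [-156.59, 156.59], [-49.26, 127.26], [12.9, 141.05], [-63.56, 243.56], [4.71, 150.69], [-161.64, 161.64]. Speed limits (degrees/s): [159.86, 159.86, 180, 180, 180, 180].

## Interface

Orientations are given as [roll, pitch, yaw] about the fixed x, y, z axes, in that order (R = Rz(yaw) Ry(pitch) Rx(roll)).
In Python, from station import get_obs, capture, sign_off, spot_in, outline_of, grip_depth gives the robot as it stands.
- The arm moves only by the tool servo_tool, never from a script. Its argument "moves" is a list of rows, each a list of 2 entries, a list of its own where there are three numbers: the shift along the tool's x, y, z in m, then the turn, a rotation vector about the tool's x, y, z in degrees. In form: [[[tx, ty, tz], [ax, ay, az]], ...]. A call has 1 to 10 rows; each row is the pose to reach, as a shift and turn from the pose measured when the call began, along the tool's axes at that moment; what a row does not reach only later rows make up. A row lasts 1/8 s, in which the tool goes at most 62.5 mm and 10.7 degrees, less where a joint would pass 70% of its speed; a pose out of reach is approached as far as the arm can. A call with a gripper value outside its range is refused whole. "fingers" is the finger opening in m, from 0 to 0.0854, set as the call begins (left out, the last holds). The fingers move at their own pace and stop on an object; "squeeze" is the grip in N (left out, the last holds). Time passes only in rows, so rows that repeat a pose let the fingers close. It gives the time, the measured TCP pose, the force and the opening at its end, in the units of the state.
- get_obs(): the state, without advancing time (a new reading comes with each control period).
- capture(name): name is "scene" or "top" or "wrist"; returns a dict with "pixels" (384x512x3 uint8, blue, green, red), "intrinsics" (3x3 intrinsics, pixels), "extrinsics" (4x4, takes a point from camera to world coordinates); the wrist camera has in their place "mount" (4x4, takes a point from camera to tool coordinates, whose origin is the TCP and whose axes are the tool frame's). Camera axes: x right, y down, z forward; pixel columns grow to the right and rows downward; lengths in m; the calibration is good to about 2 mm. The wrist camera is an equidistant fisheye: a pixel r from the principal point sees the ray r / f radians off the axis. A picture is of the moment at which its call begins: read the wrist's pose just before it. There is no depth.
- sign_off(): hands the job in, once; it reports no verdict.
Trained networks look in a picture, given as the dict that the camera call returned (one of the last four; its "shot" number tells which), for a name from the list of things; names that differ only in an ending like _2 or _b are one class to them, and where a whole thing is asked for, a point or a joint stands for the part that bears it (a point fixed in the world has none). Each returns a list of dicts, best first, with "score" (0 to 1); they miss things now and then, are a little off and sometimes report something else, mostly with a low value. They report only what shows in the picture. A call takes as long as a camera call. They do not tell look-alikes from the thing itself.
- spot_in(picture, query): "pixel" ([column, row] in pixels, amid what is visible of it).
- outline_of(picture, query): "pixels" (384x512 bool, what is visible of it) and "pixel" ([column, row] in pixels, amid what is visible of it).
The state is a dict: "clock": time; "qpos": joint angles; "joint_vel": joint speeds; "tau": joint torques, N m; "tool_pos": TCP position; "tcp_rot": TCP orientation; "contact_force": force on the tool from outside, world axes, zero at the start; "torque": the same for the moment, N m; "gripper_width": finger opening in m.
Only numpy, scipy, OpenCV 4.12 (cv2) and the standard library are available. Lean on these libraries where they do the work, as an engineer would, in place of code of your own. Each camera call takes 0.05 s, during which the arm holds its last target.

## Working session

There is one attempt and no reset: what is moved stays moved. The work goes in short steps, Python scripts to look and compute and a tool call to move; the robot and the scene stay as the last step left them, time stands still between calls to the robot, and variables do not carry over. Pictures are saved under pics/ and viewed, and the job is handed in when it is done.

Besides the shell and the picture viewer there is one more tool, called after ">>>" as name(argument=value, ...), one argument or row to a line, values as JSON. servo_tool: Moves the arm, as the interface text tells. Its arguments: {"type":"object","properties":{"moves":{"type":"array"},"fingers":{"type":"number"},"squeeze":{"type":"number"}},"required":["moves"]}

```bash
mkdir -p pics; cat > h.py <<'E'
import numpy as np, cv2
from station import *
def snap(n,fn):
    p=capture(n); cv2.imwrite('pics/'+fn,p['pixels']); return p
def ray2plane(p,px,z):
    K=np.array(p['intrinsics']);T=np.array(p['extrinsics'])
    d=T[:3,:3]@np.linalg.solve(K,[px[0],px[1],1.]);o=T[:3,3]
    return o+d*(z-o[2])/d[2]
E
python3 - <<'E'
from h import *
s=get_obs();print(s)
for n in('scene','top'):
    p=snap(n,n+'0.png');print(n,p['intrinsics'],p['extrinsics'])
    for q in ['square_tub','oblong_tub','transmitter','receiver','block_battery','twin_pack','filter_box','key_fob']:
        for r in spot_in(p,q): print(q,np.round(r['pixel'],1),round(r['score'],2),np.round(ray2plane(p,r['pixel'],.013),3))
E
```

```text
{'clock': 0.0, 'qpos': array([-8.11032505e+01,  1.18844226e+01,  8.84075632e+01, -3.06663121e-04,
        7.98413480e+01, -8.62168773e+00]), 'joint_vel': array([ 0.04679133, -0.01594834, -0.12875031,  0.0779434 ,  0.01041022,
       -0.06080848]), 'tau': array([-7.33607249e-04, -3.83036613e+01, -2.91597480e+01, -2.21856235e-04,
        1.05236584e-02,  4.89653704e-07]), 'tool_pos': array([ 0.17296093, -0.54755427,  0.23010117]), 'tcp_rot': array([-1.79980310e+02,  1.31872378e-01, -7.24814857e+01]), 'contact_force': array([0.20010133, 0.19531387, 0.56909094]), 'torque': array([ 0.00511557, -0.02477588, -0.08588372]), 'gripper_width': 0.08542521044774602}
scene [[428.44715213   0.         254.91746669]
 [  0.         428.44715213 188.76333689]
 [  0.           0.           1.        ]] [[ 0.60741533  0.65866803 -0.44407549  0.90463244]
 [ 0.7943815  -0.50212313  0.34180462 -0.28344437]
 [ 0.0021552  -0.56038272 -0.82823098  0.74297053]
 [ 0.          0.          0.          1.        ]]
oblong_tub [ 99.5 277.3] 0.97 [ 0.496 -0.322  0.013]
transmitter [328.8 212.5] 0.83 [0.647 0.1   0.0
[... 554 characters left out ...]
  0.00219789 -0.02917933  0.01361685]
 [ 0.02877124 -0.10804041 -0.99373009  1.02366308]
 [ 0.          0.          0.          1.        ]]
square_tub [ 96.1 179. ] 0.74 [0.556 0.326 0.013]
oblong_tub [391.2 205. ] 0.87 [ 0.498 -0.307  0.013]
transmitter [201.3 140.8] 0.77 [0.639 0.103 0.013]
receiver [294.  221.2] 0.92 [ 0.464 -0.096  0.013]
receiver [305.2 290.1] 0.72 [ 0.319 -0.117  0.013]
block_battery [199.7 218.7] 0.68 [0.47  0.105 0.013]
twin_pack [294.5 143.2] 0.88 [ 0.633 -0.099  0.013]
twin_pack [330.5 101.8] 0.74 [ 0.726 -0.18   0.013]
filter_box [245.  224.8] 0.77 [0.457 0.009 0.013]
key_fob [245.1 153.8] 0.61 [0.61  0.008 0.013]
key_fob [391.6 203.8] 0.36 [ 0.501 -0.308  0.013]
```

```bash
python3 - <<'E'
import cv2
a=cv2.imread('pics/top0.png'); cv2.imwrite('pics/top0c.png',cv2.resize(a[60:340,20:470],(800,498),interpolation=cv2.INTER_CUBIC))
E
```

```text
(no output)
```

View pics/top0c.png

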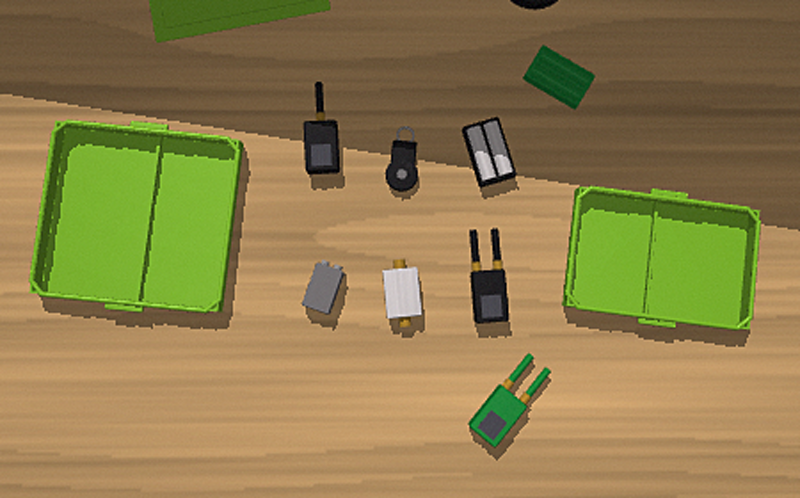

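View pics/scene0.png

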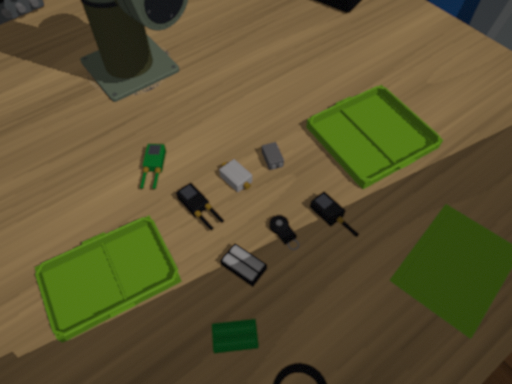

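The top crop shows, with left meaning +y:
- **Square tub:** left, around (140,215).
- **Oblong tub:** right, around (660,258).
- **Transmitter:** (320,145), one antenna.
- **Receiver candidates:** (490,295), black with two antennas, and (498,412), green. The black one is meant.
- **Twin pack candidates:** (488,152), black with metal cells, and (558,77), green. The black one is meant.
- **Battery:** (323,288).
- **Leave in place:** filter box (402,292) and fob (402,165).

Next I'll fit the poses by matching model silhouettes.

```bash
cat > fit.py <<'E'
from h import *
from scipy.optimize import minimize
B=lambda x0,x1,y0,y1,z0,z1:np.array([[x,y,z] for x in(x0,x1) for y in(y0,y1) for z in(z0,z1)])/1000
M={'transmitter':[B(-31,31,-20,20,0,26),B(31,81,-5,5,9,19)],
'receiver':[B(-31,31,-20,20,0,26),B(31,81,-18,-8,9,19),B(31,81,8,18,9,19)],
'block_battery':[B(-27,27,-17,17,0,26)],'twin_pack':[B(-38,38,-23,23,0,20),B(-36,36,-20,20,20,24)],
'filter_box':[B(-29,29,-21,21,0,26),B(-40,40,-6,6,7,19)],
'key_fob':[B(-32,30,-20,20,0,13)],
'square_tub':[B(-103,103,-110,110,0,28)],'oblong_tub':[B(-72,72,-110,110,0,28)]}
def proj(p,X):
    T=np.linalg.inv(np.array(p['extrinsics']));Y=X@T[:3,:3].T+T[:3,3];q=Y@np.array(p['intrinsics']).T;return q[:,:2]/q[:,2:]
def place(X,a,z=0):
    c,s=np.cos(a[2]),np.sin(a[2]);return X@np.array([[c,s,0],[-s,c,0],[0,0,1]])+[a[0],a[1],z]
S=4
def render(p,name,a,z=0):
    im=np.zeros((384*S,512*S),np.uint8)
    for X in M[name]:
        q=cv2.convexHull((((proj(p,place(X,a,z))+.5)*S-.5)*16).astype(np.int32).reshape(-1,1,2))
        cv2.fillConvexPoly(im,q,255,shift=4)
    return cv2.resize(im,(512,384),interpolation=cv2.INTER_AREA)/255.
def mask(p,name,near=None):
    best=None
    for r in outline_of(p,name):
        if near is not None and np.linalg.norm(np.array(r['pixel'])-near)>15: continue
        if best is None or r['score']>best['score']: best=r
    return None if best is None else best['pixels'].astype(float)
def fit(obs,name,xy,yaws,z=0):
    def cost(v):
        a=[v[0]/100,v[1]/100,v[2]/10];c=0
        for p,m in obs:
            r=render(p,name,a,z);c+=1-np.minimum(r,m).sum()/np.maximum(r,m).sum()
        return c/len(obs)
    rs=[minimize(cost,[xy[0]*100,xy[1]*100,y*10],method='Nelder-Mead',options=dict(xatol=.01,fatol=1e-4,initial_simplex=np.array([xy[0]*100,xy[1]*100,y*10])+np.array([[0,0,0],[1,0,0],[0,1,0],[0,0,2]]))) for y in yaws]
    r=min(rs,key=lambda r:r.fun);return r.x[0]/100,r.x[1]/100,r.x[2]/10,r.fun
E
cat > m1.py <<'E'
from fit import *
near={'square_tub':(.55,.32),'oblong_tub':(.5,-.31),'transmitter':(.63,.1),'receiver':(.464,-.1),'block_battery':(.47,.1),'twin_pack':(.63,-.1),'filter_box':(.457,.009),'key_fob':(.62,.004)}
ps={n:capture(n) for n in('top','scene')}
for q,xy in near.items():
    obs={}
    for n,p in ps.items():
        m=mask(p,q,proj(p,np.array([[xy[0],xy[1],.013]]))[0] if 'tub' not in q else None)
        if m is not None: obs[n]=(p,m)
    ya=[0,1.57,3.14,-1.57] if 'tub' not in q else [0,-.1,.1]
    for k in list(obs)+['both']:
        o=list(obs.values()) if k=='both' else [obs[k]]
        r=fit(o,q,xy,ya); print(q,k,np.round(r[:2],4),round(np.degrees(r[2]),1),round(r[3],3))
E
python3 m1.py
```

```text
square_tub top [0.5503 0.323 ] -6.0 0.047
square_tub scene [0.5515 0.3209] -6.1 0.017
square_tub both [0.5515 0.3216] -6.1 0.034
oblong_tub top [ 0.4983 -0.3073] -7.8 0.05
oblong_tub scene [ 0.4996 -0.307 ] -7.7 0.036
oblong_tub both [ 0.4993 -0.3074] -7.6 0.044
transmitter top [0.6351 0.1046] 2.7 0.091
transmitter scene [0.6358 0.1037] 4.3 0.168
transmitter both [0.6352 0.1046] 2.6 0.131
receiver top [ 0.453  -0.0975] 4.3 0.118
receiver scene [ 0.4557 -0.0984] 4.0 0.143
receiver both [ 0.4534 -0.0976] 4.0 0.139
block_battery top [0.4641 0.1018] -19.0 0.074
block_battery scene [0.4644 0.1011] -21.3 0.09
block_battery both [0.4641 0.1017] 160.4 0.084
twin_pack top [ 0.6281 -0.0997] 16.0 0.073
twin_pack scene [ 0.6313 -0.1005] 196.5 0.051
twin_pack both [ 0.6302 -0.1003] 196.6 0.081
filter_box top [0.4575 0.0074] 5.5 0.069
filter_box scene [0.4606 0.0056] 4.7 0.066
filter_box both [0.4583 0.007 ] -174.8 0.087
key_fob top [0.615  0.0043] -10.1 0.199
key_fob scene [0.616  0.0035] -21.0 0.301
key_fob both [0.6129 0.0047] 170.1 0.256
```

```bash
python3 - <<'E'
from fit import *
p=capture('top');im=cv2.resize(p['pixels'],None,fx=3,fy=3,interpolation=cv2.INTER_CUBIC)
for a,L in (((.5515,.3216,np.radians(-6.1)),97),((.4993,-.3074,np.radians(-7.6)),66)):
    for s,col in((0,(0,0,255)),(np.pi,(255,0,0))):
        q=proj(p,place(np.array([[-L,-10,11],[L,-10,11]])/1000,(a[0],a[1],a[2]+s)))
        q=(q*3+1).astype(int);cv2.line(im,tuple(map(int,q[0])),tuple(map(int,q[1])),col,1)
cv2.imwrite('pics/ribs.png',np.hstack([im[370:750,90:510],im[450:830,960:1370][:, :380]]))
p=capture('scene');im=p['pixels']
E
```

```text
(no output)
```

View pics/ribs.png

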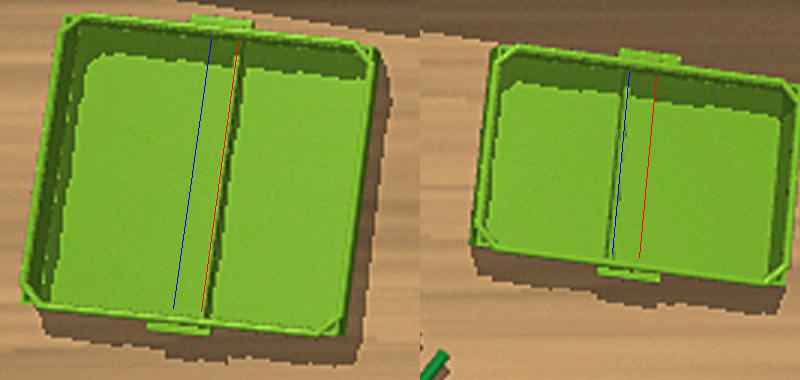

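Wide compartments: +y side of the square tub (yaw about -6°), -y side of the oblong tub (yaw about 172°). I'll start with the receiver.

```bash
cat > go.py <<'E'
from station import get_obs
import sys,numpy as np
from scipy.spatial.transform import Rotation as R
s=get_obs();t=np.array([float(v) for v in sys.argv[1:4]]);yaw=float(sys.argv[4])
A=R.from_euler('xyz',s['tcp_rot'],degrees=True);G=R.from_euler('xyz',[180,0,yaw],degrees=True)
print('t',round(s['clock'],2),'pos',np.round(s['tool_pos'],4),np.round(s['tcp_rot'],1),'w',round(s['gripper_width'],4),'F',np.round(s['contact_force'],1))
print('shift',np.round(A.inv().apply(t-s['tool_pos']),4),'turn',np.round((A.inv()*G).as_rotvec(degrees=True),1))
E
python3 go.py .459 -.097 .10 -86
```

```text
t 1.9 pos [ 0.1731 -0.5483  0.2312] [-180.     0.   -72.5] w 0.0854 F [0.6 0.4 0.6]
shift [-0.3443 -0.4085  0.1313] turn [-0.   0.  13.5]
```

>>> servo_tool(
  moves=[
    [[-0.344,-0.408,0.131],[0,0,13.5]],
    [[-0.344,-0.408,0.131],[0,0,13.5]],
    [[-0.344,-0.408,0.131],[0,0,13.5]],
    [[-0.344,-0.408,0.131],[0,0,13.5]],
    [[-0.344,-0.408,0.131],[0,0,13.5]],
    [[-0.344,-0.408,0.131],[0,0,13.5]],
    [[-0.344,-0.408,0.131],[0,0,13.5]],
    [[-0.344,-0.408,0.131],[0,0,13.5]],
    [[-0.344,-0.408,0.131],[0,0,13.5]],
    [[-0.344,-0.408,0.131],[0,0,13.5]],
  ],
  fingers=0.07,
  squeeze=40,
)

```text
clock: 3.15
tool_pos: [0.459, -0.0945, 0.0994]
tcp_rot: [179.9, 0.1, -85.7]
contact_force: [-0.5, 0.7, -0.1]
gripper_width: 0.0701
```

```bash
python3 go.py .459 -.097 .002 -86; python3 -c "
from h import *
s=get_obs();p=snap('wrist','w1.png');print(p['mount'],p['intrinsics'])"
```

```text
t 3.15 pos [ 0.459  -0.0945  0.0994] [ 1.799e+02  1.000e-01 -8.570e+01] w 0.0701 F [-0.5  0.7 -0.1]
shift [0.0026 0.0001 0.0974] turn [0.1 0.1 0.3]
[[ 9.99999893e-01 -4.36804079e-04 -1.49681863e-04  6.46105425e-04]
 [ 4.61647278e-04  9.52256017e-01  3.05300286e-01 -7.80299642e-02]
 [ 9.17904450e-06 -3.05300323e-01  9.52256117e-01 -1.43030689e-01]
 [ 0.00000000e+00  0.00000000e+00  0.00000000e+00  1.00000000e+00]] [[297.31863964   0.         252.78711864]
 [  0.         297.31863964 190.68409823]
 [  0.           0.           1.        ]]
```

View pics/w1.png

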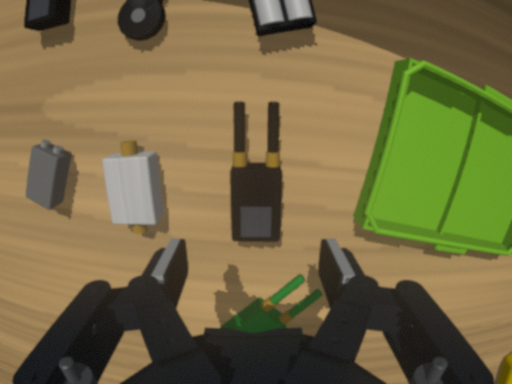

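The receiver is centred between the fingers at (257,205), with its antennas up (+x). I'll descend.

>>> servo_tool(
  moves=[
    [[0.0026,0,0.05],[0,0,0.3]],
    [[0.0026,0,0.08],[0,0,0.3]],
    [[0.0026,0,0.09],[0,0,0.3]],
    [[0.0026,0,0.096],[0,0,0.3]],
    [[0.0026,0,0.096],[0,0,0.3]],
  ],
)

```text
clock: 3.82
tool_pos: [0.4595, -0.0995, 0.0047]
tcp_rot: [-180.0, -0.0, -86.1]
contact_force: [-0.2, 0.3, -0.5]
gripper_width: 0.0697
```

>>> servo_tool(
  moves=[
    [[0,0,0],[0,0,0]],
    [[0,0,0],[0,0,0]],
    [[0,0,0],[0,0,0]],
    [[0,0,0],[0,0,0]],
    [[0,0,0],[0,0,0]],
  ],
  fingers=0.0,
)

```text
clock: 4.45
tool_pos: [0.4608, -0.1, 0.006]
tcp_rot: [-179.8, -0.1, -86.1]
contact_force: [-0.4, 0.1, 6.1]
gripper_width: 0.0393
```

>>> servo_tool(
  moves=[
    [[0,0,-0.02],[0,0,0]],
    [[0,0,-0.05],[0,0,0]],
    [[0,0,-0.08],[0,0,0]],
    [[0,0,-0.1],[0,0,0]],
    [[0,0,-0.1],[0,0,0]],
  ],
)

```text
clock: 5.08
tool_pos: [0.4619, -0.1003, 0.1076]
tcp_rot: [-179.6, -0.2, -86.1]
contact_force: [0.5, -0.1, -2.2]
gripper_width: 0.0394
```

```bash
cat > tgt.py <<'E'
import numpy as np
SQ=(.5505,.3215,np.radians(-6.1)); OB=(.4993,-.3074,np.radians(172.4))
def w(T,x,y):
    c,s=np.cos(T[2]),np.sin(T[2]);return np.round([T[0]+c*x-s*y,T[1]+s*x+c*y],4)
# tool = grasp point; radios gripped ~+5mm of origin along own x
print('rx',w(OB,.025-.006,.0495)); print('twin',w(OB,0,-.0595))
print('tx',w(SQ,-.02,.0495)); print('bat',w(SQ,0,-.0595))
E
python3 tgt.py; python3 -c "
from h import *
s=get_obs();p=snap('wrist','w2.png')";python3 go.py .4739 -.3540 .1 -97.6
```

```text
rx [ 0.4739 -0.354 ]
twin [ 0.5072 -0.2484]
tx [0.5359 0.3728]
bat [0.5442 0.2623]
t 5.12 pos [ 0.4607 -0.0999  0.1062] [-1.798e+02 -1.000e-01 -8.610e+01] w 0.0391 F [ 0.   0.3 -0.7]
shift [0.2544 0.0042 0.0069] turn [-0.2 -0.1 11.5]
```

View pics/w2.png

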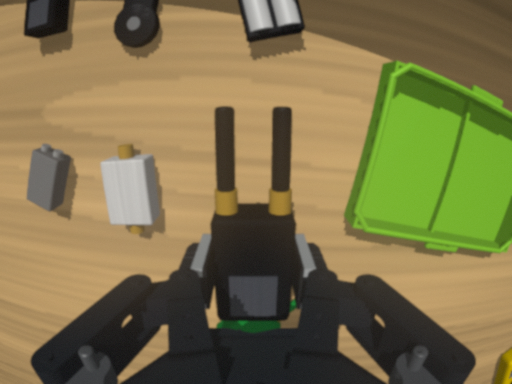

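The receiver is held squarely. Next is the oblong tub's wide compartment.

>>> servo_tool(
  moves=[
    [[0.06,0.001,0],[0,0,5]],
    [[0.12,0.006,0],[0,0,11.5]],
    [[0.18,0.008,0.0],[0,0,11.5]],
    [[0.254,0.008,0.007],[0,0,11.5]],
    [[0.254,0.008,0.02],[0,0,11.5]],
    [[0.254,0.008,0.04],[0,0,11.5]],
    [[0.254,0.008,0.05],[0,0,11.5]],
    [[0.254,0.008,0.05],[0,0,11.5]],
  ],
)

```text
clock: 6.12
tool_pos: [0.4692, -0.351, 0.0547]
tcp_rot: [-180.0, 0.1, -97.5]
contact_force: [-0.5, -0.6, -1.4]
gripper_width: 0.039
```

```bash
python3 go.py .470 -.3535 .010 -97.6;python3 -c "
from h import *
p=snap('top','t2.png');cv2.imwrite('pics/t2c.png',cv2.resize(p['pixels'][140:260,300:470],None,fx=4,fy=4))
p=snap('wrist','w3.png')"
```

```text
t 6.12 pos [ 0.4692 -0.351   0.0547] [-1.80e+02  1.00e-01 -9.75e+01] w 0.039 F [-0.5 -0.6 -1.4]
shift [ 0.0024 -0.0011  0.0447] turn [-0.   0.1  0.1]
```

View pics/w3.png

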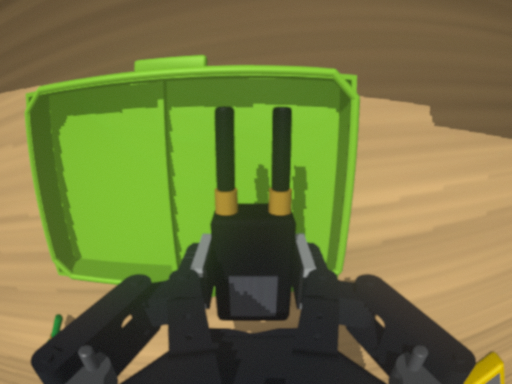

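The receiver hangs mid-way between the rib (col 170) and the right wall (col 345), so the line is clear for lowering.

>>> servo_tool(
  moves=[
    [[0.002,-0.001,0.02],[0,0,0]],
    [[0.002,-0.001,0.032],[0,0,0]],
    [[0.002,-0.001,0.038],[0,0,0]],
    [[0.002,-0.001,0.042],[0,0,0]],
    [[0.002,-0.001,0.044],[0,0,0]],
    [[0.002,-0.001,0.045],[0,0,0]],
    [[0.002,-0.001,0.045],[0,0,0]],
  ],
)

```text
clock: 7.1
tool_pos: [0.4717, -0.3552, 0.0122]
tcp_rot: [-179.7, -0.1, -97.5]
contact_force: [0.8, 0.3, -1.0]
gripper_width: 0.0393
```

>>> servo_tool(
  moves=[
    [[0,0,0.002],[0,0,0]],
    [[0,0,0.003],[0,0,0]],
    [[0,0,0.003],[0,0,0]],
  ],
)

```text
clock: 7.48
tool_pos: [0.4717, -0.3552, 0.0092]
tcp_rot: [-179.7, -0.1, -97.5]
contact_force: [-0.3, -0.3, -1.3]
gripper_width: 0.039
```

>>> servo_tool(
  moves=[
    [[0,0,0.001],[0,0,0]],
    [[0,0,0.002],[0,0,0]],
    [[0,0,0.002],[0,0,0]],
  ],
)

```text
clock: 7.85
tool_pos: [0.4718, -0.3552, 0.009]
tcp_rot: [-179.8, -0.1, -97.5]
contact_force: [-3.3, 3.7, 10.4]
gripper_width: 0.039
```

Contact at 10 N, so the receiver is on the floor. I'll release part-way, then lift.

>>> servo_tool(
  moves=[
    [[0,0,0],[0,0,0]],
    [[0,0,0],[0,0,0]],
    [[0,0,0],[0,0,0]],
    [[0,0,-0.02],[0,0,0]],
    [[0,0,-0.06],[0,0,0]],
    [[0,0,-0.1],[0,0,0]],
    [[0,0,-0.12],[0,0,0]],
  ],
  fingers=0.054,
)

```text
clock: 8.72
tool_pos: [0.4728, -0.3565, 0.1336]
tcp_rot: [-179.5, -0.3, -97.5]
contact_force: [0.5, -0.2, -0.9]
gripper_width: 0.0537
```

```bash
python3 go.py .6295 -.1 .1 -73.7;python3 -c "
from h import *
p=snap('wrist','w4.png')"
```

```text
t 8.72 pos [ 0.4728 -0.3565  0.1336] [-179.5   -0.3  -97.5] w 0.0537 F [ 0.5 -0.2 -0.9]
shift [-0.2749 -0.1216  0.0332] turn [ -0.5  -0.4 -23.8]
```

View pics/w4.png

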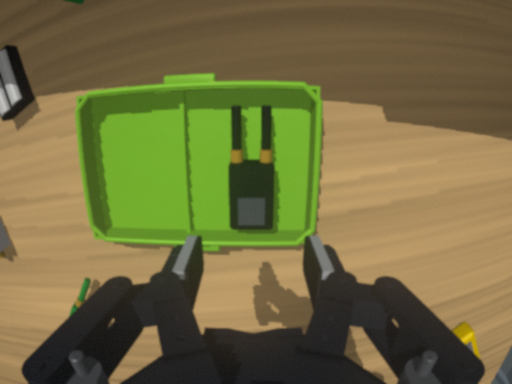

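The receiver lies in the wide compartment at (252,175), released, and not touching rib or walls. Next is the black twin pack with metal cells.

>>> servo_tool(
  moves=[
    [[-0.05,-0.022,0],[0,0,-8]],
    [[-0.11,-0.048,0],[0,0,-16]],
    [[-0.17,-0.075,0.01],[0,0,-23.8]],
    [[-0.22,-0.1,0.02],[0,0,-23.8]],
    [[-0.275,-0.122,0.033],[0,0,-23.8]],
    [[-0.275,-0.122,0.033],[0,0,-23.8]],
    [[-0.275,-0.122,0.033],[0,0,-23.8]],
  ],
  fingers=0.074,
)

```text
clock: 9.65
tool_pos: [0.6308, -0.1008, 0.1022]
tcp_rot: [-179.6, -0.7, -73.6]
contact_force: [0.3, -0.4, 0.0]
gripper_width: 0.0739
```

```bash
python3 go.py .6295 -.1 .003 -73.7;python3 -c "
from h import *
p=snap('wrist','w5.png')"
```

```text
t 9.65 pos [ 0.6308 -0.1008  0.1022] [-179.6   -0.7  -73.6] w 0.0739 F [ 0.3 -0.4  0. ]
shift [-0.0024  0.0017  0.0991] turn [-0.4 -0.7  0.1]
```

View pics/w5.png

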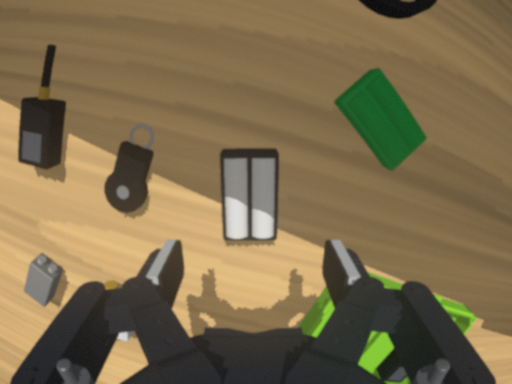

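The twin pack is at (249,195), centred and aligned. I'll descend and grip.

>>> servo_tool(
  moves=[
    [[-0.0025,0.0015,0.05],[-0.4,-0.7,0]],
    [[-0.0025,0.0015,0.08],[-0.4,-0.7,0]],
    [[-0.0025,0.0015,0.09],[-0.4,-0.7,0]],
    [[-0.0025,0.0015,0.097],[-0.4,-0.7,0]],
    [[-0.0025,0.0015,0.097],[-0.4,-0.7,0]],
  ],
)

```text
clock: 10.32
tool_pos: [0.6303, -0.1014, 0.0064]
tcp_rot: [-179.9, -0.1, -73.7]
contact_force: [0.7, -0.4, -0.3]
gripper_width: 0.0741
```

>>> servo_tool(
  moves=[
    [[0,0,0],[0,0,0]],
    [[0,0,0],[0,0,0]],
    [[0,0,0],[0,0,0]],
    [[0,0,0],[0,0,0]],
    [[0,0,0],[0,0,0]],
  ],
  fingers=0.0,
  squeeze=50,
)

```text
clock: 10.95
tool_pos: [0.6319, -0.1018, 0.0084]
tcp_rot: [-179.7, -0.2, -73.7]
contact_force: [0.1, 0.5, 5.7]
gripper_width: 0.0447
```

>>> servo_tool(
  moves=[
    [[0,0,-0.02],[0,0,0]],
    [[0,0,-0.05],[0,0,0]],
    [[0,0,-0.08],[0,0,0]],
    [[0,0,-0.1],[0,0,0]],
    [[0,0,-0.1],[0,0,0]],
  ],
)

```text
clock: 11.58
tool_pos: [0.6329, -0.1021, 0.111]
tcp_rot: [-179.5, -0.3, -73.7]
contact_force: [0.3, 0.0, -0.7]
gripper_width: 0.0445
```

```bash
python3 go.py .5072 -.2484 .07 -97.6;python3 -c "
from h import *
p=snap('wrist','w6.png')"
```

```text
t 11.57 pos [ 0.6329 -0.1021  0.111 ] [-179.5   -0.3  -73.7] w 0.0445 F [ 0.3  0.  -0.7]
shift [0.1051 0.162  0.0401] turn [-0.6 -0.2 23.9]
```

View pics/w6.png

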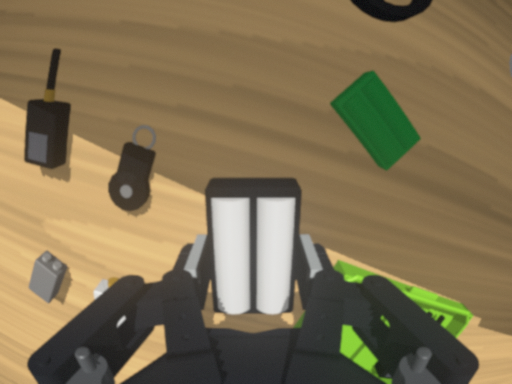

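>>> servo_tool(
  moves=[
    [[0.03,0.05,0],[-0.6,-0.2,8]],
    [[0.06,0.1,0],[-0.6,-0.2,16]],
    [[0.09,0.14,0],[-0.6,-0.2,23.9]],
    [[0.105,0.162,0.01],[-0.6,-0.2,23.9]],
    [[0.105,0.162,0.03],[-0.6,-0.2,23.9]],
    [[0.105,0.162,0.05],[-0.6,-0.2,23.9]],
    [[0.105,0.162,0.05],[-0.6,-0.2,23.9]],
  ],
)

```text
clock: 12.5
tool_pos: [0.5029, -0.2462, 0.055]
tcp_rot: [179.4, 0.2, -97.7]
contact_force: [-0.3, 1.2, -1.4]
gripper_width: 0.0444
```

```bash
python3 go.py .5072 -.2484 .012 -97.6;python3 -c "
from h import *
p=snap('wrist','w7.png')"
```

```text
t 12.5 pos [ 0.5029 -0.2462  0.055 ] [179.4   0.2 -97.7] w 0.0444 F [-0.3  1.2 -1.4]
shift [ 0.0018 -0.0051  0.0429] turn [ 0.6  0.2 -0.1]
```

View pics/w7.png

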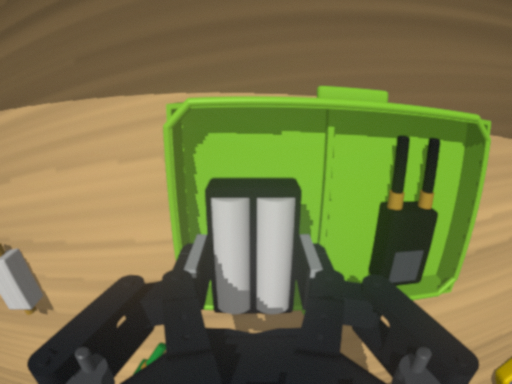

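It hangs between the left wall and the rib. I'll lower it.

>>> servo_tool(
  moves=[
    [[0.001,-0.005,0.02],[0.6,0.2,0]],
    [[0.001,-0.005,0.03],[0.6,0.2,0]],
    [[0.001,-0.005,0.036],[0.6,0.2,0]],
    [[0.001,-0.005,0.04],[0.6,0.2,0]],
    [[0.001,-0.005,0.041],[0.6,0.2,0]],
    [[0.001,-0.005,0.042],[0.6,0.2,0]],
  ],
)

```text
clock: 13.3
tool_pos: [0.509, -0.2486, 0.0148]
tcp_rot: [-179.8, -0.1, -97.6]
contact_force: [-0.1, -0.3, -1.1]
gripper_width: 0.0447
```

>>> servo_tool(
  moves=[
    [[0,0,0.001],[0,0,0]],
    [[0,0,0.002],[0,0,0]],
    [[0,0,0.002],[0,0,0]],
  ],
)

```text
clock: 13.68
tool_pos: [0.509, -0.2486, 0.0128]
tcp_rot: [-179.8, -0.1, -97.6]
contact_force: [-0.3, 0.4, -1.0]
gripper_width: 0.0444
```

>>> servo_tool(
  moves=[
    [[0,0,0.001],[0,0,0]],
    [[0,0,0.002],[0,0,0]],
    [[0,0,0.003],[0,0,0]],
    [[0,0,0.003],[0,0,0]],
  ],
)

```text
clock: 14.18
tool_pos: [0.509, -0.2486, 0.0113]
tcp_rot: [-179.8, -0.1, -97.6]
contact_force: [-3.8, 2.1, 9.6]
gripper_width: 0.0445
```

On the floor. Releasing.

>>> servo_tool(
  moves=[
    [[0,0,0],[0,0,0]],
    [[0,0,0],[0,0,0]],
    [[0,0,0],[0,0,0]],
    [[0,0,-0.02],[0,0,0]],
    [[0,0,-0.06],[0,0,0]],
    [[0,0,-0.1],[0,0,0]],
    [[0,0,-0.11],[0,0,0]],
  ],
  fingers=0.056,
)

```text
clock: 15.05
tool_pos: [0.5112, -0.2501, 0.1261]
tcp_rot: [-179.4, -0.3, -97.6]
contact_force: [0.4, -0.9, -0.3]
gripper_width: 0.0557
```

```bash
python3 go.py .464 .1017 .125 -110;python3 -c "
from h import *
p=snap('wrist','w8.png')"
```

```text
t 15.05 pos [ 0.5112 -0.2501  0.1261] [-179.4   -0.3  -97.6] w 0.0557 F [ 0.4 -0.9 -0.3]
shift [-0.3424  0.0935 -0.0016] turn [-0.6 -0.2 12.4]
```

View pics/w8.png

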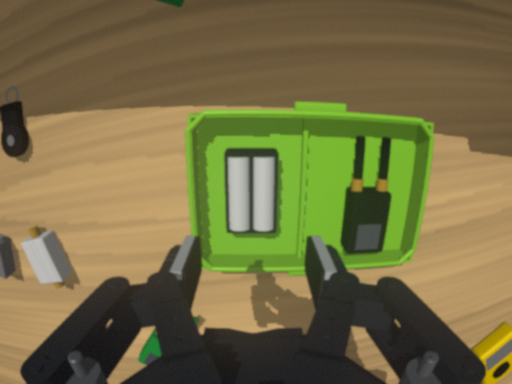

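Both oblong-tub items are in place: pack at (252,190), receiver at (366,210). Next is the grey block battery.

>>> servo_tool(
  moves=[
    [[-0.342,0.0935,0],[-0.6,-0.2,12]],
    [[-0.342,0.0935,0],[-0.6,-0.2,12]],
    [[-0.342,0.0935,0],[-0.6,-0.2,12]],
    [[-0.342,0.0935,0],[-0.6,-0.2,12]],
    [[-0.342,0.0935,0],[-0.6,-0.2,12]],
    [[-0.342,0.0935,0],[-0.6,-0.2,12]],
    [[-0.342,0.0935,0.01],[-0.6,-0.2,12]],
    [[-0.342,0.0935,0.025],[-0.6,-0.2,12]],
    [[-0.342,0.0935,0.025],[-0.6,-0.2,12]],
  ],
  fingers=0.06,
)

```text
clock: 16.23
tool_pos: [0.4619, 0.1001, 0.0959]
tcp_rot: [179.7, -0.1, -109.7]
contact_force: [0.1, -0.5, -0.3]
gripper_width: 0.06
```

```bash
python3 go.py .464 .1017 .004 -109.6;python3 -c "
from h import *
p=snap('wrist','w9.png')"
```

```text
t 16.23 pos [0.4619 0.1001 0.0959] [ 1.797e+02 -1.000e-01 -1.097e+02] w 0.06 F [ 0.1 -0.5 -0.3]
shift [-0.0024 -0.0019  0.0918] turn [ 0.3 -0.1 -0.1]
```

View pics/w9.png

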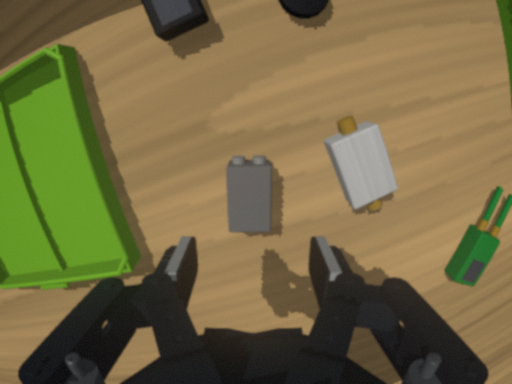

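The battery is at (249,195) with its studs up, aligned with the jaws.

>>> servo_tool(
  moves=[
    [[-0.0024,-0.002,0.05],[0.3,0,0]],
    [[-0.0024,-0.002,0.075],[0.3,0,0]],
    [[-0.0024,-0.002,0.085],[0.3,0,0]],
    [[-0.0024,-0.002,0.09],[0.3,0,0]],
    [[-0.0024,-0.002,0.09],[0.3,0,0]],
  ],
)

```text
clock: 16.9
tool_pos: [0.466, 0.1015, 0.0074]
tcp_rot: [-179.8, -0.1, -109.8]
contact_force: [0.2, 0.6, 0.1]
gripper_width: 0.0598
```

>>> servo_tool(
  moves=[
    [[0,0,0],[0,0,0]],
    [[0,0,0],[0,0,0]],
    [[0,0,0],[0,0,0]],
    [[0,0,0],[0,0,0]],
    [[0,0,0],[0,0,0]],
  ],
  fingers=0.0,
  squeeze=40,
)

```text
clock: 17.52
tool_pos: [0.4675, 0.1015, 0.0087]
tcp_rot: [-179.7, -0.0, -109.8]
contact_force: [-0.2, -0.5, 6.1]
gripper_width: 0.0327
```

>>> servo_tool(
  moves=[
    [[0,0,-0.02],[0,0,0]],
    [[0,0,-0.05],[0,0,0]],
    [[0,0,-0.08],[0,0,0]],
    [[0,0,-0.1],[0,0,0]],
    [[0,0,-0.1],[0,0,0]],
  ],
)

```text
clock: 18.15
tool_pos: [0.4683, 0.1019, 0.1102]
tcp_rot: [-179.5, 0.1, -109.8]
contact_force: [0.2, -0.1, -1.5]
gripper_width: 0.0328
```

```bash
python3 go.py .5442 .2618 .07 -96.1;python3 -c "
from h import *
p=snap('wrist','w10.png')"
```

```text
t 18.15 pos [0.4683 0.1019 0.1102] [-1.795e+02  1.000e-01 -1.098e+02] w 0.0328 F [ 0.2 -0.1 -1.5]
shift [-0.1761 -0.017   0.0406] turn [ -0.5   0.  -13.7]
```

View pics/w10.png

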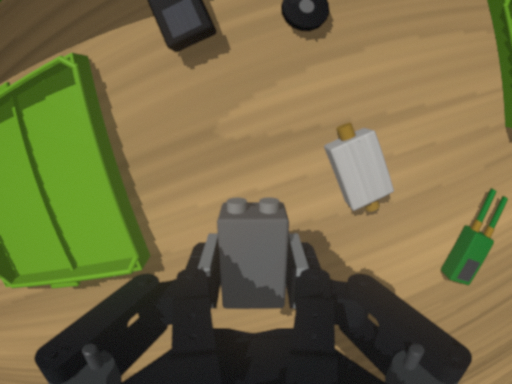

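>>> servo_tool(
  moves=[
    [[-0.05,-0.005,0],[-0.5,0,-7]],
    [[-0.1,-0.01,0],[-0.5,0,-13.7]],
    [[-0.15,-0.017,0],[-0.5,0,-13.7]],
    [[-0.176,-0.017,0.01],[-0.5,0,-13.7]],
    [[-0.176,-0.017,0.03],[-0.5,0,-13.7]],
    [[-0.176,-0.017,0.05],[-0.5,0,-13.7]],
    [[-0.176,-0.017,0.05],[-0.5,0,-13.7]],
  ],
)

```text
clock: 19.08
tool_pos: [0.5394, 0.2595, 0.055]
tcp_rot: [179.4, -0.2, -96.1]
contact_force: [-0.5, 0.7, -1.3]
gripper_width: 0.0327
```

```bash
python3 go.py .5442 .2618 .012 -96.1;python3 -c "
from h import *
p=snap('wrist','w11.png')"
```

```text
t 19.07 pos [0.5394 0.2595 0.055 ] [179.4  -0.2 -96.1] w 0.0327 F [-0.5  0.7 -1.3]
shift [-0.0029 -0.005   0.0429] turn [ 0.6 -0.2 -0. ]
```

View pics/w11.png

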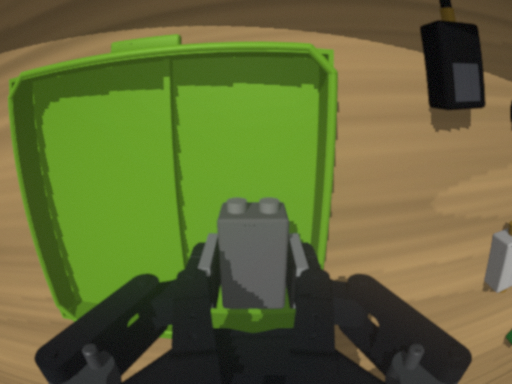

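The battery hangs between the rib (col 183) and the right wall (col 320). I'll lower it until it touches.

>>> servo_tool(
  moves=[
    [[-0.002,-0.005,0.02],[0.6,0,0]],
    [[-0.002,-0.005,0.03],[0.6,0,0]],
    [[-0.002,-0.005,0.036],[0.6,0,0]],
    [[-0.002,-0.005,0.04],[0.6,0,0]],
    [[-0.002,-0.005,0.042],[0.6,0,0]],
    [[-0.002,-0.005,0.043],[0.6,0,0]],
  ],
)

```text
clock: 19.88
tool_pos: [0.5461, 0.2616, 0.014]
tcp_rot: [-179.8, -0.1, -96.1]
contact_force: [-0.2, 0.3, -1.8]
gripper_width: 0.0333
```

>>> servo_tool(
  moves=[
    [[0,0,0.001],[0,0,0]],
    [[0,0,0.002],[0,0,0]],
    [[0,0,0.003],[0,0,0]],
  ],
)

```text
clock: 20.25
tool_pos: [0.5463, 0.2616, 0.0118]
tcp_rot: [-179.8, -0.1, -96.1]
contact_force: [-3.7, -1.2, 8.0]
gripper_width: 0.033
```

>>> servo_tool(
  moves=[
    [[0,0,0],[0,0,0]],
    [[0,0,0],[0,0,0]],
    [[0,0,0],[0,0,0]],
    [[0,0,-0.02],[0,0,0]],
    [[0,0,-0.06],[0,0,0]],
    [[0,0,-0.1],[0,0,0]],
    [[0,0,-0.11],[0,0,0]],
  ],
  fingers=0.048,
)

```text
clock: 21.12
tool_pos: [0.5487, 0.2629, 0.127]
tcp_rot: [-179.3, 0.1, -96.1]
contact_force: [-0.0, -0.4, -0.0]
gripper_width: 0.0479
```

```bash
python3 go.py .638 .1045 .1 -87;python3 -c "
from h import *
p=snap('wrist','w12.png')"
```

```text
t 21.12 pos [0.5487 0.2629 0.127 ] [-1.793e+02  1.000e-01 -9.610e+01] w 0.0479 F [-0.  -0.4 -0. ]
shift [ 0.1481 -0.1053  0.0281] turn [-0.7  0.  -9.1]
```

View pics/w12.png

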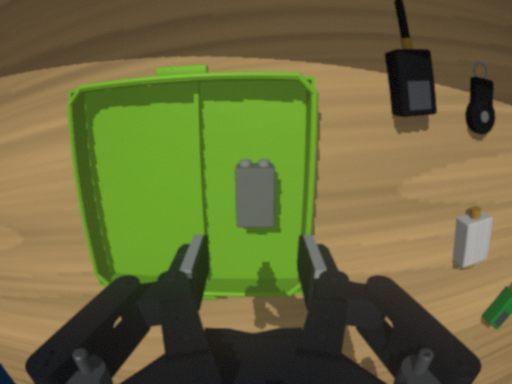

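The battery lies at (256,195) in the slim compartment. Next is the one-antenna transmitter.

>>> servo_tool(
  moves=[
    [[0.05,-0.035,0],[-0.7,0,-9]],
    [[0.1,-0.07,0],[-0.7,0,-9]],
    [[0.148,-0.105,0],[-0.7,0,-9]],
    [[0.148,-0.105,0.015],[-0.7,0,-9]],
    [[0.148,-0.105,0.028],[-0.7,0,-9]],
    [[0.148,-0.105,0.028],[-0.7,0,-9]],
  ],
  fingers=0.068,
)

```text
clock: 21.92
tool_pos: [0.6343, 0.1057, 0.0965]
tcp_rot: [179.6, 0.0, -87.0]
contact_force: [0.7, 1.1, -0.2]
gripper_width: 0.0678
```

```bash
python3 go.py .638 .1045 .004 -87;python3 -c "
from h import *
p=snap('wrist','w13.png')"
```

```text
t 21.93 pos [0.6343 0.1057 0.0965] [179.6   0.  -87. ] w 0.0678 F [ 0.7  1.1 -0.2]
shift [ 0.0014 -0.0043  0.0924] turn [ 0.4  0.  -0. ]
```

View pics/w13.png

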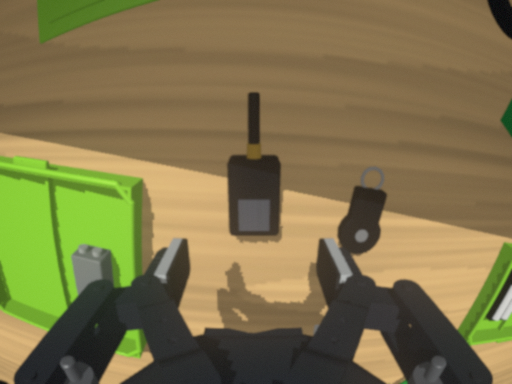

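The transmitter, with its single antenna, is at (255,195), centred between the fingers. The fob at (365,215) is clear of them.

>>> servo_tool(
  moves=[
    [[0.0014,-0.004,0.05],[0.4,0,0]],
    [[0.0014,-0.004,0.075],[0.4,0,0]],
    [[0.0014,-0.004,0.085],[0.4,0,0]],
    [[0.0014,-0.004,0.091],[0.4,0,0]],
    [[0.0014,-0.004,0.091],[0.4,0,0]],
  ],
)

```text
clock: 22.6
tool_pos: [0.6396, 0.1051, 0.0077]
tcp_rot: [-179.8, 0.0, -87.0]
contact_force: [0.7, -0.9, -0.2]
gripper_width: 0.0676
```

>>> servo_tool(
  moves=[
    [[0,0,0],[0,0,0]],
    [[0,0,0],[0,0,0]],
    [[0,0,0],[0,0,0]],
    [[0,0,0],[0,0,0]],
    [[0,0,0],[0,0,0]],
  ],
  fingers=0.0,
)

```text
clock: 23.22
tool_pos: [0.6411, 0.1052, 0.0094]
tcp_rot: [-179.6, 0.0, -87.0]
contact_force: [-1.3, -0.7, 5.1]
gripper_width: 0.0387
```

>>> servo_tool(
  moves=[
    [[0,0,-0.02],[0,0,0]],
    [[0,0,-0.05],[0,0,0]],
    [[0,0,-0.08],[0,0,0]],
    [[0,0,-0.1],[0,0,0]],
    [[0,0,-0.1],[0,0,0]],
  ],
)

```text
clock: 23.85
tool_pos: [0.6419, 0.1051, 0.112]
tcp_rot: [-179.3, 0.0, -87.0]
contact_force: [1.0, 0.8, -0.7]
gripper_width: 0.0388
```

```bash
python3 go.py .5359 .3728 .07 -96.1;python3 -c "
from h import *
p=snap('wrist','w14.png')"
```

```text
t 23.85 pos [0.6419 0.1051 0.112 ] [-179.3    0.   -87. ] w 0.0388 F [ 1.   0.8 -0.7]
shift [-0.2729  0.0922  0.041 ] turn [-0.7  0.1  9.1]
```

View pics/w14.png

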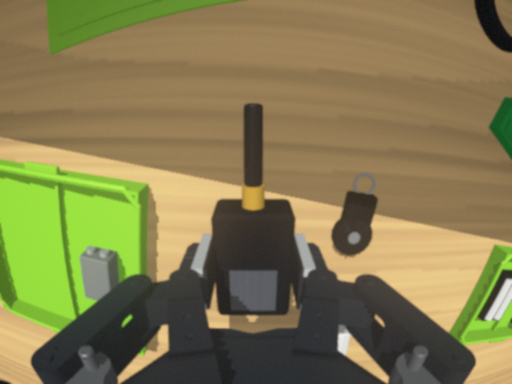

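>>> servo_tool(
  moves=[
    [[-0.05,0.017,0],[-0.7,0,5]],
    [[-0.1,0.034,0],[-0.7,0,9]],
    [[-0.15,0.05,0],[-0.7,0,9]],
    [[-0.2,0.068,0],[-0.7,0,9]],
    [[-0.25,0.085,0],[-0.7,0,9]],
    [[-0.273,0.092,0.01],[-0.7,0,9]],
    [[-0.273,0.092,0.03],[-0.7,0,9]],
    [[-0.273,0.092,0.05],[-0.7,0,9]],
    [[-0.273,0.092,0.05],[-0.7,0,9]],
  ],
)

```text
clock: 25.02
tool_pos: [0.5329, 0.3698, 0.0552]
tcp_rot: [179.4, -0.2, -96.1]
contact_force: [-0.8, -0.0, -0.9]
gripper_width: 0.0395
```

```bash
python3 go.py .5359 .3728 .013 -96.1;python3 -c "
from h import *
p=snap('wrist','w15.png')"
```

```text
t 25.02 pos [0.5329 0.3698 0.0552] [179.4  -0.2 -96.1] w 0.0395 F [-0.8 -0.  -0.9]
shift [-0.0035 -0.0031  0.0421] turn [ 0.6 -0.2 -0. ]
```

View pics/w15.png

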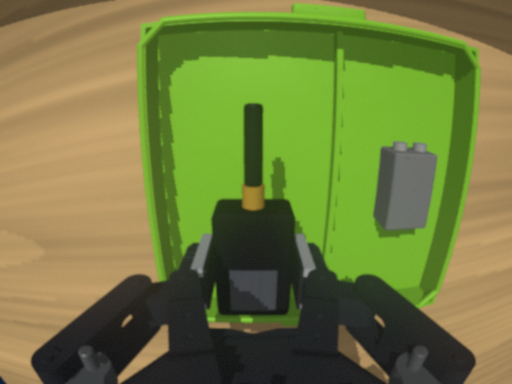

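The transmitter hangs between the left wall (col 180) and the rib (col 333). I'll lower it.

>>> servo_tool(
  moves=[
    [[-0.0025,-0.004,0.02],[0.6,0,0]],
    [[-0.0025,-0.004,0.03],[0.6,0,0]],
    [[-0.0025,-0.004,0.036],[0.6,0,0]],
    [[-0.0025,-0.004,0.04],[0.6,0,0]],
    [[-0.0025,-0.004,0.042],[0.6,0,0]],
    [[-0.0025,-0.004,0.043],[0.6,0,0]],
  ],
)

```text
clock: 25.82
tool_pos: [0.5383, 0.3728, 0.0143]
tcp_rot: [-179.8, -0.1, -96.1]
contact_force: [-0.3, 0.0, -0.8]
gripper_width: 0.039
```

>>> servo_tool(
  moves=[
    [[0,0,0.001],[0,0,0]],
    [[0,0,0.002],[0,0,0]],
    [[0,0,0.003],[0,0,0]],
  ],
)

```text
clock: 26.2
tool_pos: [0.5384, 0.373, 0.0124]
tcp_rot: [-179.8, -0.1, -96.1]
contact_force: [-3.8, -2.4, 7.6]
gripper_width: 0.0389
```

>>> servo_tool(
  moves=[
    [[0,0,0],[0,0,0]],
    [[0,0,0],[0,0,0]],
    [[0,0,0],[0,0,0]],
    [[0,0,-0.02],[0,0,0]],
    [[0,0,-0.06],[0,0,0]],
    [[0,0,-0.1],[0,0,0]],
    [[0,0.06,-0.14],[0,0,0]],
    [[0,0.12,-0.18],[0,0,0]],
    [[0,0.12,-0.18],[0,0,0]],
    [[0,0.12,-0.18],[0,0,0]],
  ],
  fingers=0.054,
)

```text
clock: 27.45
tool_pos: [0.4188, 0.3868, 0.1941]
tcp_rot: [-179.6, 0.0, -96.0]
contact_force: [1.0, 0.4, -0.1]
gripper_width: 0.0544
```

```bash
cat > m2.py <<'E'
from fit import *
SQ=(.5505,.3215,np.radians(-6.1)); OB=(.4993,-.3074,np.radians(172.4))
near={'transmitter':(.538,.373),'block_battery':(.546,.262),'receiver':(.472,-.355),'twin_pack':(.509,-.2485),'filter_box':(.457,.009),'key_fob':(.615,.004)}
for n in('top','scene'):
    p=snap(n,n+'F.png')
    for q,xy in near.items():
        m=mask(p,q,proj(p,np.array([[xy[0],xy[1],.016]]))[0])
        if m is None: print(n,q,'none');continue
        z=.003 if q[0] in 'trb' else 0
        r=fit([(p,m)],q,xy,[0,-.1],z); T=SQ if q in('transmitter','block_battery') else OB
        d=np.array(r[:2])-T[:2];c,s=np.cos(T[2]),np.sin(T[2])
        print(n,q,np.round(r[:2],4),round(np.degrees(r[2]),1),round(r[3],3),'tub',np.round([c*d[0]+s*d[1],-s*d[0]+c*d[1]],3) if z else '')
a=cv2.imread('pics/topF.png');cv2.imwrite('pics/topFc.png',cv2.resize(a[60:340,20:470],(800,498),interpolation=cv2.INTER_CUBIC))
E
python3 m2.py; python3 go.py .5 .3 .3 -96
```

```text
top transmitter [0.5316 0.3722] -5.4 0.103 tub [-0.024  0.048]
top block_battery [0.5438 0.2611] -4.7 0.11 tub [-0.    -0.061]
top receiver [ 0.4646 -0.3547] -7.6 0.119 tub [0.028 0.051]
top twin_pack [ 0.5074 -0.2493] -7.6 0.046 tub [-0.    -0.059]
top filter_box [0.4578 0.0072] 5.5 0.054 tub 
top key_fob [0.6155 0.007 ] -2.7 0.259 tub 
scene transmitter [0.5323 0.371 ] -5.4 0.209 tub [-0.023  0.047]
scene block_battery [0.5431 0.2602] -6.7 0.117 tub [-0.001 -0.062]
scene receiver [ 0.467  -0.3556] -6.4 0.153 tub [0.026 0.052]
scene twin_pack [ 0.511  -0.2498] -7.6 0.059 tub [-0.004 -0.059]
scene filter_box [0.4603 0.0063] 5.7 0.049 tub 
scene key_fob [0.6171 0.003 ] -7.3 0.181 tub 
t 28.15 pos [0.4186 0.386  0.1919] [-1.798e+02 -1.000e-01 -9.610e+01] w 0.0544 F [1.  0.5 0.1]
shift [ 0.0771 -0.0904 -0.1076] turn [-0.2 -0.1 -0.1]
```

View pics/topFc.png

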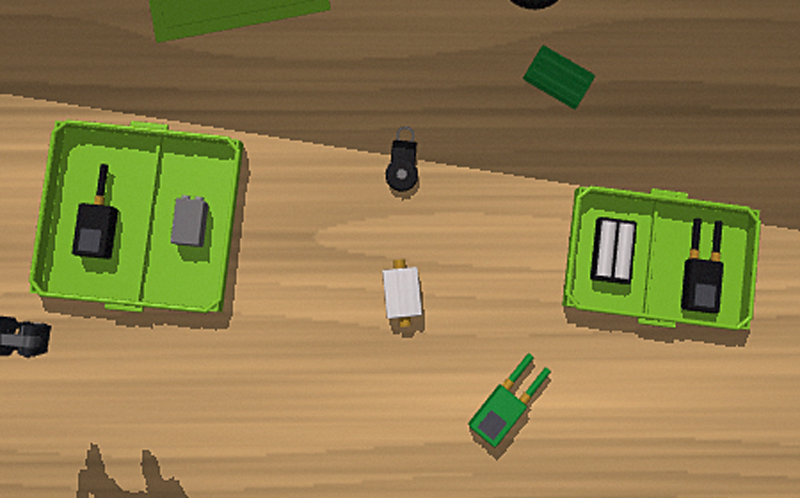

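View pics/sceneF.png

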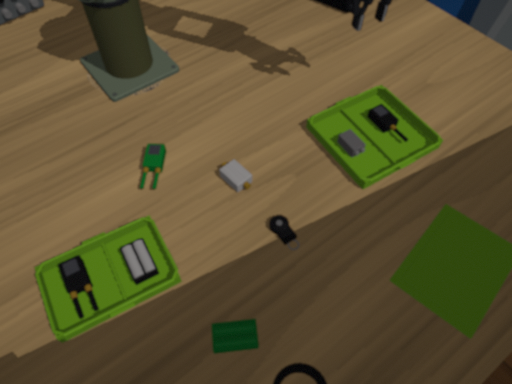

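In the top crop, the transmitter (95,225) and battery (188,220) are in the square tub. The pack (612,250) and receiver (703,275) are in the oblong one. All four lie flat and clear of walls and ribs, and the filter box and fob have not moved.

```bash
python3 -c "
from station import *
print(sign_off())"
```

```text
the job is handed in; nothing more can be done
None
```

Both field kits are made up and the job is handed in, at about 28 s of the 136 s allowed; the sign-off reports no verdict. The transmitter and block battery are in the square tub. The black two-antenna receiver and the metal-cell twin pack are in the oblong tub. Each was lowered until it touched the floor (about 8–10 N), then released.

**Positions:** My last camera fits (top and scene) put each origin well inside its compartment:

| Thing | Tub | x (mm) | y (mm) |
|---|---|---|---|
| Transmitter | square | -24 | +48 |
| Block battery | square | 0 | -61 |
| Receiver | oblong | +27 | +51 |
| Twin pack | oblong | -2 | -59 |

**Left alone:** The filter box fits within 1 mm of its start and the key fob within about 3 mm, which is within the fit's own error. The green look-alikes were not touched.

**Weaker checks:**
- Fit quality was poor for the fob and for the transmitter in the scene view. The cameras disagreed by up to 4 mm.
- The measured tool pose was 1–3 mm off at times, so I relied on contact force rather than height to judge when each thing reached the floor.
- Tilt and height were judged only by eye and from that contact, not measured.

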